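# Start the fermenter and fit its inner lid, carried by the hooked-on outer cover

## Robot

A 6-joint arm with a two-finger parallel gripper is mounted at the origin on a cart in front of the work surface, level with it; the furniture and walls round the work are solid. World frame = base frame: x ahead of the robot, y to its left, z up, the work surface at z = 0. Lengths are in m, angles in rad, forces in N, time in s.
With the tool pointing down it reaches from about 0.275 to 0.75 m from the base axis. Payload 10.2 kg.
Tool frame: the origin (TCP) lies midway between the tips of the shut fingers; the grasp point (between the pads) lies 19 mm behind it; z points along the fingers, y is the line along which they close (so a half turn about z gives the same grasp; the last joint's range is limited). The gripper opens to 85 mm and grips with 20 to 120 N. Pads are 22 mm wide; open, the fingers measure 114 mm over their backs; the gripper's body (76 mm by 85 mm) begins 54 mm behind the grasp point. The pads swing forward as they close: fully open they stand 13 mm farther back than shut.
Start: joints at [-1.44, 0.313, 1.498, -0, 1.331, -0.223], TCP at [0.182, -0.492, 0.231] pointing down, gripper open.
Joint ranges: [-2.94, 2.94], [-0.97, 2.17], [0.19, 2.56], [-1.23, 4.37], [0.02, 3.11], [-2.88, 2.88]. Speed limits (rad/s): [2.39, 2.39, 3.01, 3.14, 3.14, 3.14].

## Interface

Orientations are given as a unit quaternion [x, y, z, w].
In Python, from cell import bot, eyes gives the robot as it stands. The module is installed in compiled form; this text tells all that it offers.
- The arm moves only by the tool jog_arm, never from a script. Its arguments are lists of equal length, an entry for each row: "travel": the shift along the tool's x, y, z in cm, a list of three; "yaw": the turn about the tool's z in rad; "gripper": the closure, from 0 (fully open) to 1 (shut). A call has 1 to 12 rows; each row is the pose to reach, as a shift and turn from the pose commanded when the call began, along the tool's axes at that moment; what a row does not reach only later rows make up. A row lasts 1/10 s, in which the tool goes at most 50 mm and 8.59 degrees, less where a joint would pass 70% of its speed; a pose out of reach is approached as far as the arm can. A call with a gripper value outside its range is refused whole. The fingers move at their own pace and stop on an object; "grip_force" is the grip in N (left out, the last holds). Time passes only in rows, so rows that repeat a pose let the fingers close. It gives the time, the measured TCP pose, the force and the opening at its end, in the units of the state.
- bot.read_state(): the state, without advancing time (a new reading comes with each control period).
- eyes.get_image(name): name is "side" or "top" or "wrist"; returns the picture (384x512x3 uint8, blue, green, red); there is no depth.
- eyes.camera_model(name): a dict with "vfov" (degrees; the focal length in pixels is half the picture's height over the tangent of half this angle, whatever the lens; pixels are square), "cx", "cy" (the principal point, pixels), "view" (4x4, takes a point from world to camera coordinates); the wrist camera has in their place "tool_from_camera" (4x4, takes a point from camera to tool coordinates, whose origin is the TCP and whose axes are the flange's). Camera axes: x right, y down, z forward; pixel columns grow to the right and rows downward; lengths in m; the calibration is good to about 2 mm. A picture is of the moment at which its call begins: read the wrist's pose just before it. camera_model takes no time and is no camera call.
- bot.job_done(): hands the job in, once; it reports no verdict.
The state is a dict: "time_s": time; "joints": joint angles; "joint_velocities": joint speeds; "joint_torque": joint torques, N m; "ee_pos": TCP position; "tcp_rot": TCP orientation; "ft_force": force on the tool from outside, world axes, zero at the start; "moment": the same for the moment, N m; "opening": finger opening in m.
Only numpy, scipy, OpenCV 4.12 (cv2) and the standard library are available. Lean on these libraries where they do the work, as an engineer would, in place of code of your own. Each camera call takes 0.05 s, during which the arm holds its last target. There are 200 camera calls.

## Task

Start the fermenter by pressing its three keys one at a time from left to right (power, program, start). Then take the hooked-together lid pair by the bar grip on the outer cover, carry it from the wooden board to the pot and lower it fully, with the inner lid's two ears in the notches of the pot's rim. Turn the outer cover counter-clockwise (about an eighth of a turn) to unhook it and lift it off alone, so that the pot can vent while it warms: leave the inner lid seated in the rim, disturb nothing else, and finish while still holding the cover, level and still, at least 5 cm higher than it sat on the pot.

Things in the scene. Friction and masses are not known exactly. Their poses are not given: they have to be found in the camera images.
- fermenter: Countertop fermenter, white, fixed: round housing 168 across, 89 high, with a steel pot in it and a low key panel on its front (146 wide, top 56 above the worktop, 69 to 147 in front of the pot's centre). Sizes in mm. Origin on the worktop below the pot's centre; x points from the panel to the back, y to its left, z up.
- pot_seat (a point): Centre of the lip on which the inner lid lies when seated, 95 above the worktop; axes as the fermenter's. Round it stands a steel rim, 138 inside and 151 outside diameter, its top 4 above the lip, with a notch 34 wide at its left (+y) and right (-y) side, down to the lip.
- inner_lid: Inner lid, loose, steel, 0.16 kg: disc 132 across, 6 thick, lower edge bevelled; two ears 24 wide stick out along its +y and -y to 90 from the centre (seen beside the cover). Origin at the centre of its underside, z up. It fits the rim either way round. On top a T-bar along its x, 86 long, 12 wide, underside 22 and top 28 above the origin.
- outer_cover: Outer cover, loose, white, round, 132 across, about 0.22 kg; origin at the centre of its lower edge, z up. At the start it lies on the inner lid, axes in line, its origin 6 above the inner lid's. Lifted, it rises 5 before its hooks pick up the inner lid, which then hangs in it with a few mm of play.
- cover_hooks (a point): Middle between the two hooks inside the cover that hold the T-bar. A lip of 2 bars the way out of each hook until the cover is fully down on the inner lid. Turned counter-clockwise (from above) by 30 degrees or more from the start (45 is good, 90 still free), with the inner lid kept still by its notches, the cover comes off alone. Clockwise is blocked.
- cover_grip (a point): Point to grasp on the cover's upright bar grip: on its axis, 60 above its lower edge; axes as the cover's. The bar runs along the cover's y (in line with the ears while hooked), 60 long, 14 thick (the grasp width), standing from 42 to 76 above the cover's lower edge on a base plate 20 x 66.
- key_power_top (a point): Centre of the top face of the power key: black, round, 22 across, the left (+y) one of three in a row 44 apart on the panel, 116 in front of the pot's centre; tops 8 above the panel.
- key_power (a joint): Travel of the power key, pressed straight down against a spring (m): 0 up, 0.005 fully down (about 5 N), counts from 0.003; it springs back.
- key_program_top (a point): Centre of the top face of the program key: black, oblong, 26 wide (along y) x 18, the middle one of three in a row 44 apart on the panel, 116 in front of the pot's centre; tops 8 above the panel.
- key_program (a joint): Travel of the program key, pressed straight down against a spring (m): 0 up, 0.005 fully down (about 5 N), counts from 0.003; it springs back.
- key_start_top (a point): Centre of the top face of the start key: black, round and larger, 29 across, the right (-y) one of three in a row 44 apart on the panel, 116 in front of the pot's centre; tops 8 above the panel.
- key_start (a joint): Travel of the start key, pressed straight down against a spring (m): 0 up, 0.005 fully down (about 5 N), counts from 0.003; it springs back.
- drying_board: Wooden board 165 x 215 x 14, fixed, under the lids at the start. Origin at the centre of its underside.
- honey_jar: Bystander: glass jar with a black screw cap, 65 across, 94 high. Origin at the centre of its underside.
- dish_soap: Bystander: clear washing-up bottle with a green cap, 86 x 52, 219 high. Origin at the centre of its underside.
- tumbler: Bystander: plain drinking glass, 81 across, 91 high. Origin at the centre of its underside.
- kitchen_timer: Bystander: round clockwork timer, dark base and pale ribbed dial, 68 across, 48 high. Origin at the centre of its underside.
- salt_shaker: Bystander: small glass shaker with a grey cap and white filling, 44 across, 90 high. Origin at the centre of its underside.
- pepper_shaker: Bystander: small glass shaker with a grey cap and grey filling, 44 across, 90 high. Origin at the centre of its underside.

How it is judged:
On the way, in this order (a step that is already met when the one before it is completed fails the run):
1. the power key is pressed (value of joint key_power above 0.003 m), for 0.02 s.
2. the program key is pressed (value of joint key_program above 0.003 m), for 0.02 s.
3. the start key is pressed (value of joint key_start above 0.003 m), for 0.02 s.
4. the lid pair is lifted off the board, inner lid hanging in the cover (height (world z) of inner_lid above 0.05 m and horizontal distance between inner_lid and outer_cover below 0.015 m and z of inner_lid in the frame of outer_cover above -0.02 m), for 0.2 s.
5. the pair is down: inner lid seated in the rim with its ears in the notches, cover down on it (horizontal distance between inner_lid and pot_seat below 0.005 m and z of inner_lid in the frame of pot_seat between -0.004 and 0.003 m and angle between inner_lid's own z axis and vertical below 0.05 rad and angle between the y axis of inner_lid and the y axis of fermenter, either way round below 0.12 rad and z of outer_cover in the frame of inner_lid below 0.0085 m and horizontal distance between inner_lid and outer_cover below 0.015 m), for 0.1 s.
At the end, for the whole second after the job is handed in: Inner lid in the pot's rim: within 5 mm of the seat's centre, on the lip within 3 mm, level, ears within 7 degrees of the notches. Cover gripped by the fingers, grip point over 208 mm above the worktop, level within 11 degrees, still, touching neither inner lid nor fermenter (horizontal distance between inner_lid and pot_seat below 0.005 m and z of inner_lid in the frame of pot_seat between -0.004 and 0.003 m and angle between inner_lid's own z axis and vertical below 0.05 rad and angle between the y axis of inner_lid and the y axis of fermenter, either way round below 0.12 rad and linear speed of inner_lid below 0.02 m/s and contact force between inner_lid and the fingers below 0.2 N and z of cover_grip in the frame of fermenter above 0.208 m and angle between cover_grip's own z axis and vertical below 0.2 rad and linear speed of outer_cover below 0.03 m/s and contact force between the fingers and outer_cover above 1 N and contact force between outer_cover and inner_lid below 0.1 N and contact force between outer_cover and fermenter below 0.1 N); the arm keeps its last pose, push and grip.
It fails at once if two keys are pressed at once (value of joint each of key_power, key_program above 0.003 m or value of joint each of key_program, key_start above 0.003 m or value of joint each of key_power, key_start above 0.003 m).
It fails at once if the cover is turned free of the inner lid while the inner lid is not seated in the pot's rim (angle between the x axis of outer_cover and the x axis of inner_lid, either way round above 0.45 rad and not (horizontal distance between inner_lid and pot_seat below 0.007 m and z of inner_lid in the frame of pot_seat below 0.006 m)).
It fails at once if a bystander is pushed away by more than 3 cm or knocked over (distance of any of honey_jar, dish_soap, tumbler, kitchen_timer, salt_shaker, pepper_shaker from where it was at the start of the episode above 0.03 m or angle between any of honey_jar, dish_soap, tumbler, kitchen_timer, salt_shaker, pepper_shaker's own z axis and vertical above 0.4 rad).
It also fails if it takes over 67 s, if anything falls off the work surface, if the arm or the gripper's body presses on something with over 40 N, if the wrist force passes 120 N, or if a joint passes its speed limit or range.

## Working session

There is one attempt and no reset: what is moved stays moved. The work goes in short steps, Python scripts to look and compute and a tool call to move; the robot and the scene stay as the last step left them, time stands still between calls to the robot, and variables do not carry over. Pictures are saved under pics/ and viewed, on a budget of 10 in all, crops included, one or two more only if the job needs it, and the job is handed in when it is done.

Besides the shell and the picture viewer there is one more tool, called after "Request:" in YAML: its name, and indented under it one key for each argument. jog_arm: Moves the arm, as the interface text tells. Its arguments: {"type":"object","properties":{"travel":{"type":"array","items":{"type":"array","items":{"type":"number"}}},"yaw":{"type":"array","items":{"type":"number"}},"gripper":{"type":"array","items":{"type":"number"}},"grip_force":{"type":"number"}},"required":["travel","yaw","gripper"]}

```bash
mkdir -p pics; python3 - <<'E'
from cell import bot, eyes
import cv2,numpy as np
np.set_printoptions(precision=4,suppress=True)
print(bot.read_state())
for n in("side","top","wrist"):
    print(n,eyes.camera_model(n))
a=eyes.get_image("side");b=eyes.get_image("top")
cv2.imwrite("pics/side0.png",a);cv2.imwrite("pics/top0.png",cv2.resize(b,(800,600)))
E
```

```text
{'time_s': 0.0, 'joints': array([-1.4404,  0.3135,  1.4985, -0.    ,  1.331 , -0.2234]), 'joint_velocities': array([-0.    , -0.0005, -0.0005,  0.0003,  0.0014,  0.0003]), 'joint_torque': array([ -0.0016, -41.227 , -25.9746,  -0.0003,   0.0042,   0.    ]), 'ee_pos': array([ 0.1819, -0.4922,  0.2307]), 'tcp_rot': array([ 0.9844,  0.176 ,  0.    , -0.0007]), 'ft_force': array([-0.9444,  0.0333,  0.1974]), 'moment': array([-0.0102,  0.0561, -0.0525]), 'opening': 0.08574561782600378}
side {'vfov': 42.394907651669364, 'cx': 259.8787178893061, 'cy': 195.03072022225115, 'view': array([[-0.0846, -0.9962, -0.0223,  0.2082],
       [-0.5695,  0.0667, -0.8193,  0.3671],
       [ 0.8176, -0.0566, -0.5729,  0.8543],
       [ 0.    ,  0.    ,  0.    ,  1.    ]])}
top {'vfov': 46.05402856733775, 'cx': 262.1354284510201, 'cy': 196.51172194976306, 'view': array([[-0.0116, -0.9998,  0.0136,  0.1779],
       [-0.9955,  0.0103, -0.0947,  0.5431],
       [ 0.0945, -0.0147, -0.9954,  1.1427],
       [ 0.    ,  0.    ,  0.    ,  1.    ]])}
wrist {'vfov': 65.52078863001736, 'cx': 259.02075839384855, 'cy': 191.41929793917797, 'tool_from_camera': array([[-0.0005, -0.9619, -0.2733,  0.0699],
       [ 1.    , -0.0004, -0.0005,  0.0005],
       [ 0.0004, -0.2733,  0.9619, -0.1436],
       [ 0.    ,  0.    ,  0.    ,  1.    ]])}
```

View pics/top0.png

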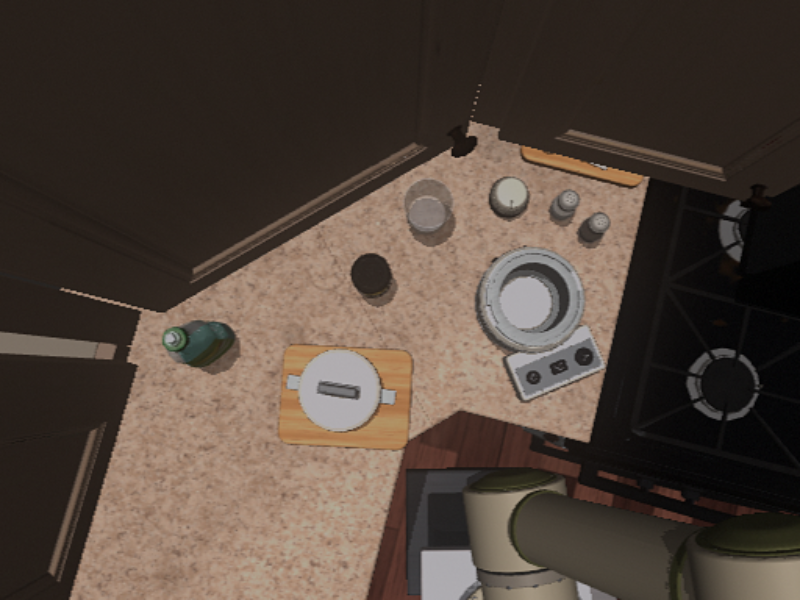

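View pics/side0.png

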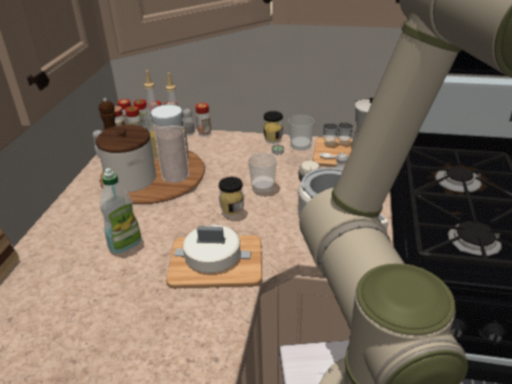

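The top view (800x600) shows keys at about (533,377), (559,366) and (584,356), the pot rim centred near (531,299), and the cover grip near (339,390) with its ears at (294,383) and (389,397). The side view shows the lids on the board, with the jar and soap behind them.

```bash
cat > h.py <<'E'
from cell import bot, eyes
import cv2,numpy as np
from scipy.spatial.transform import Rotation as R
np.set_printoptions(precision=4,suppress=True)
def world_from_cam(n,s=None):
    m=eyes.camera_model(n)
    if n!="wrist": return m,np.linalg.inv(m["view"])
    T=np.eye(4);T[:3,:3]=R.from_quat(s["tcp_rot"]).as_matrix();T[:3,3]=s["ee_pos"]
    return m,T@m["tool_from_camera"]
def ray(n,u,v,z,s=None):
    m,W=world_from_cam(n,s);f=192/np.tan(np.radians(m["vfov"]/2))
    d=W[:3,:3]@[(u-m["cx"])/f,(v-m["cy"])/f,1];c=W[:3,3]
    return c+d*(z-c[2])/d[2]
def proj(n,P,s=None):
    m,W=world_from_cam(n,s);f=192/np.tan(np.radians(m["vfov"]/2))
    p=np.linalg.inv(W)@np.r_[P,1];return f*p[:2]/p[2]+[m["cx"],m["cy"]]
def tool(P,s):  # vector TCP->P in tool axes, cm
    return R.from_quat(s["tcp_rot"]).inv().apply(np.array(P)-s["ee_pos"])*100
E
python3 - <<'E'
from h import *
k=.64
for nm,u,v,z in [("power",533,377,.064),("prog",559,366,.064),("start",584,356,.064),("rim",531,299,.099),("grip",339,390,.014+.006+.076),("gripL",318,386,.096),("gripR",360,395,.096),("earL",292,383,.02),("earR",390,397,.02),("jar",371,273,.094),("soap",174,338,.219),("timer",511,197,.048),("tumbler",428,195,.091)]:
    p=ray("top",u*k,v*k,z);print(nm,p,np.hypot(*p[:2]))
s=bot.read_state();print(R.from_quat(s["tcp_rot"]).as_matrix())
E
```

```text
power [ 0.4278 -0.022   0.064 ] 0.42839388700529224
prog [ 0.4447 -0.0639  0.064 ] 0.4493085241257949
start [ 0.4602 -0.1043  0.064 ] 0.4718289635412411
rim [ 0.5486 -0.0157  0.099 ] 0.5488314180958065
grip [0.4117 0.2827 0.096 ] 0.49939610660600403
gripL [0.4182 0.3148 0.096 ] 0.5234246178067221
gripR [0.4037 0.2506 0.096 ] 0.47512923375573024
earL [0.4224 0.3662 0.02  ] 0.5590072186207143
earR [0.3977 0.2057 0.02  ] 0.44773699540507345
jar [0.5925 0.2326 0.094 ] 0.636496114877571
soap [0.4875 0.4969 0.219 ] 0.6961118645562975
timer [0.7233 0.003  0.048 ] 0.7232956601510732
tumbler [0.7167 0.1417 0.091 ] 0.7305670211887686
[[ 0.9381  0.3465 -0.0002]
 [ 0.3465 -0.9381  0.0011]
 [ 0.0002 -0.0011 -1.    ]]
```

```bash
python3 - <<'E'
from h import *
s=bot.read_state()
print(tool([.445,-.064,.23],s),tool([.445,-.064,.15],s))
E
```

```text
[ 39.5218 -31.055    0.1238] [ 39.5199 -31.046    8.1238]
```

Request:
jog_arm:
  travel:
    - [3.5,-2.7,0]
    - [7,-5.5,0]
    - [10.5,-8.2,0]
    - [14,-11,0]
    - [17.5,-13.7,0]
    - [21,-16.5,0]
    - [24.5,-19.2,0]
    - [28,-22,0]
    - [31.5,-24.7,0]
    - [35,-27.5,0]
    - [39.5,-31,3]
    - [39.5,-31,8]
  yaw: [-0.1,-0.2,-0.3,-0.4,-0.5,-0.6,-0.7,-0.8,-0.9,-1.0,-1.06,-1.06]
  gripper: [1,1,1,1,1,1,1,1,1,1,1,1]

```text
time_s: 1.3
ee_pos: [0.4469, -0.0639, 0.1606]
tcp_rot: [0.759, 0.652, 0.002, 0.003]
ft_force: [-0.2, -1.2, -2.0]
opening: 0.0001
```

```bash
python3 - <<'E'
from h import *
s=bot.read_state();print(s["time_s"],s["ee_pos"],s["joints"],s["opening"])
a=eyes.get_image("wrist")
for P in ([.4278,-.022,.064],[.4447,-.0639,.064],[.4602,-.1043,.064]): print(proj("wrist",P,s))
cv2.imwrite("pics/w1.png",cv2.resize(a,(800,600)))
E
```

```text
1.3 [ 0.4469 -0.0639  0.1606] [-0.403   0.2224  1.8146  0.0007  1.0974 -0.2518] 9.283271040737891e-05
[225.7268 146.2857]
[254.6716 192.783 ]
[279.4054 234.0953]
```

View pics/w1.png

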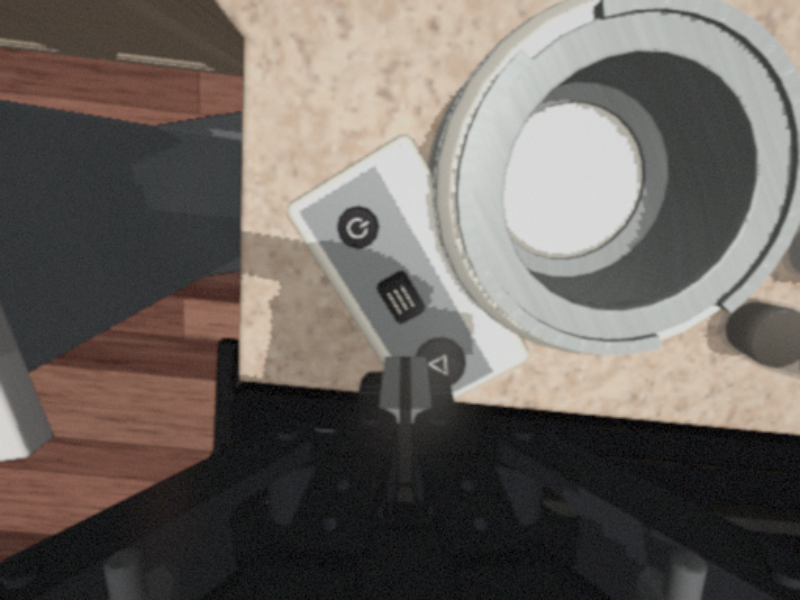

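The wrist view shows the keys at about (358,228), (400,297) and (440,363), within a few pixels of the prediction. The rim notches show as gaps at the pot's upper left and lower right.

```bash
python3 - <<'E'
from h import *
s=bot.read_state();k=.64;K=[]
for u,v in((358,228),(400,297),(440,363)):
    p=ray("wrist",u*k,v*k,.064,s);K.append(p);print(p,tool(p,s))
print(np.linalg.norm(K[0]-K[1]),np.linalg.norm(K[1]-K[2]))
# notch edge points on rim top; rim outer extents
d=K[0]-K[2];th=np.arctan2(-d[0],d[1]);print("theta",th,"pot",np.mean(K,0)+.116*np.array([np.cos(th),np.sin(th),0]))
print(R.from_quat(s["tcp_rot"]).as_matrix())
E
```

```text
[ 0.4255 -0.0191  0.064 ] [ 4.0001 -2.2386  8.8081]
[ 0.4406 -0.0572  0.064 ] [ 0.4596 -0.1699  8.7803]
[ 0.456  -0.0967  0.064 ] [-3.2071  1.9632  8.7517]
0.04100673972022081 0.04242141548243188
theta 0.3745787240487768 pot [ 0.5487 -0.0153  0.064 ]
[[ 0.1527  0.9882 -0.0081]
 [ 0.9883 -0.1527  0.0041]
 [ 0.0028 -0.0086 -1.    ]]
```

Request:
jog_arm:
  travel:
    - [4,-2.4,2]
    - [4,-2.4,6]
    - [4,-2.4,7.5]
    - [4,-2.4,7.5]
    - [4,-2.4,8.5]
    - [4,-2.4,9.0]
    - [4,-2.4,9.1]
    - [4,-2.4,9.1]
    - [4,-2.4,9.1]
  yaw: [0,0,0,0,0,0,0,0,0]
  gripper: [1,1,1,1,1,1,1,1,1]

```text
time_s: 2.25
ee_pos: [0.4268, -0.0232, 0.0686]
tcp_rot: [0.76, 0.649, 0.0, 0.0]
ft_force: [-0.2, 0.1, 0.8]
opening: 0.0
```

Request:
jog_arm:
  travel:
    - [0.3,0,0.3]
    - [0.3,0,0.7]
    - [0.3,0,0.9]
    - [0.3,0,0.9]
    - [0.3,0,0.9]
  yaw: [0,0,0,0,0]
  gripper: [1,1,1,1,1]

```text
time_s: 2.75
ee_pos: [0.4274, -0.02, 0.0594]
tcp_rot: [0.76, 0.649, 0.0, 0.0]
ft_force: [0.9, 3.0, 5.0]
opening: -0.0002
```

Request:
jog_arm:
  travel:
    - [0,0,-1.8]
    - [0,0,-1.8]
    - [-3.75,2.1,-1.8]
    - [-3.75,2.1,-1.5]
    - [-3.75,2.1,-0.5]
    - [-3.75,2.1,-0.2]
    - [-3.75,2.1,0]
    - [-3.75,2.1,0]
    - [-3.75,2.1,0]
  yaw: [0,0,0,0,0,0,0,0,0]
  gripper: [1,1,1,1,1,1,1,1,1]

```text
time_s: 3.65
ee_pos: [0.4414, -0.06, 0.0591]
tcp_rot: [0.76, 0.65, -0.001, -0.0]
ft_force: [-2.9, -2.7, 4.8]
opening: 0.0001
```

Request:
jog_arm:
  travel:
    - [0,0,-1.8]
    - [0,0,-1.8]
    - [-3.75,2.1,-1.8]
    - [-3.75,2.1,-1.5]
    - [-3.75,2.1,-0.5]
    - [-3.75,2.1,-0.2]
    - [-3.75,2.1,0]
    - [-3.75,2.1,0]
    - [-3.75,2.1,0]
  yaw: [0,0,0,0,0,0,0,0,0]
  gripper: [1,1,1,1,1,1,1,1,1]

```text
time_s: 4.55
ee_pos: [0.4562, -0.1, 0.0591]
tcp_rot: [0.76, 0.65, -0.0, -0.001]
ft_force: [-2.7, -1.6, 4.2]
opening: 0.0
```

Request:
jog_arm:
  travel:
    - [0,0,-3]
    - [0,0,-7]
    - [1,1.5,-11]
    - [2,3,-15]
    - [3,4.5,-19]
    - [4,6,-19]
    - [4,6,-19]
    - [4,6,-19]
    - [4,6,-19]
  yaw: [0,0,0,0,0,0,0,0,0]
  gripper: [1,1,1,1,1,1,0.5,0.2,0]

```text
time_s: 5.45
ee_pos: [0.5214, -0.0705, 0.2482]
tcp_rot: [0.76, 0.649, -0.001, -0.001]
ft_force: [-0.6, -0.6, -0.3]
opening: 0.0434
```

```bash
python3 - <<'E'
from h import *
s=bot.read_state();print(s["time_s"],s["ee_pos"],s["tcp_rot"])
a=eyes.get_image("wrist");cv2.imwrite("pics/w2raw.png",a)
b=eyes.get_image("top");cv2.imwrite("pics/t2raw.png",b)
np.save("s2.npy",np.r_[s["ee_pos"],s["tcp_rot"]])
cv2.imwrite("pics/w2.png",cv2.resize(a,(800,600)))
E
```

```text
5.45 [ 0.5214 -0.0705  0.2482] [ 0.7604  0.6495 -0.0006 -0.001 ]
```

View pics/w2.png

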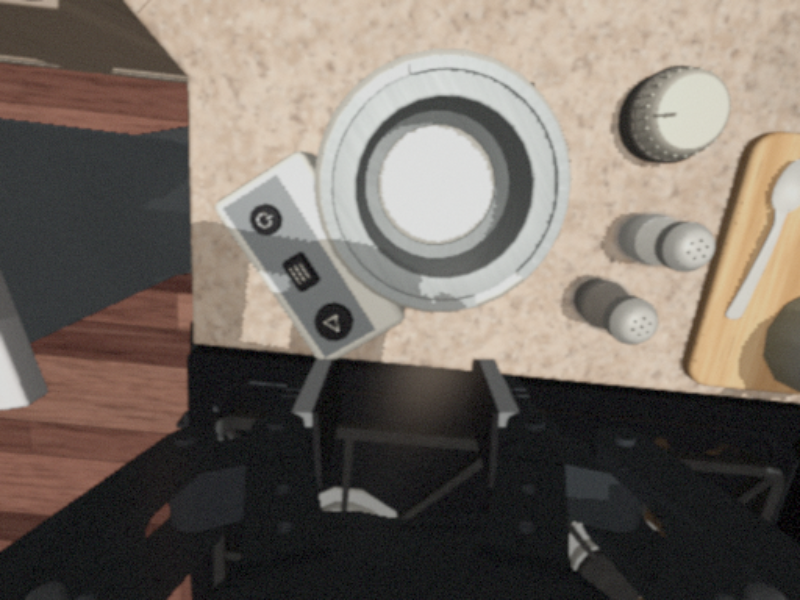

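The wrist view shows the pot centred near (443,180), the keys at (265,219), (300,272) and (334,322), and notch edges near (410,68) and (525,275). Next I'll overlay the rim model to refine this.

```bash
python3 - <<'E'
from h import *
q=np.load("s2.npy");s=dict(ee_pos=q[:3],tcp_rot=q[3:]);k=.64
K=[ray("wrist",u*k,v*k,.064,s) for u,v in((265,219),(300,272),(334,322))]
d=K[0]-K[2];th=np.arctan2(-d[0],d[1]);print(K,np.linalg.norm(d),th)
c=np.mean(K,0)+.116*np.array([np.cos(th),np.sin(th),0]);print(c)
C=np.array([.550,-.017,0]);th=.372
def loc(x,y,z): return C+[x*np.cos(th)-y*np.sin(th),x*np.sin(th)+y*np.cos(th),z]
out=[]
for n,f in(("wrist","w2raw"),("top","t2raw")):
    a=cv2.imread(f"pics/{f}.png");a=cv2.resize(a,None,fx=4,fy=4,interpolation=cv2.INTER_CUBIC)
    def P(*p): return tuple(int(round(v)) for v in (proj(n,loc(*p),s)+.5)*4)
    for r,z,col in((.0755,.099,(0,0,255)),(.069,.099,(0,255,0)),(.084,.089,(255,0,0))):
        pts=np.array([P(r*np.cos(t),r*np.sin(t),z) for t in np.linspace(0,6.2832,120)]);cv2.polylines(a,[pts],True,col,1)
    for sg in(1,-1):
        for w in(-.017,.017): cv2.line(a,P(w,sg*.066,.099),P(w,sg*.08,.099),(0,0,255),1)
    for y in(.044,0,-.044): cv2.circle(a,P(-.116,y,.064),5,(0,255,255),1)
    c=P(0,0,.09);h=450 if n=="wrist" else 300
    o=a[max(0,c[1]-h):c[1]+h,c[0]-h:c[0]+h];out.append(cv2.resize(o,(395,int(395*o.shape[0]/o.shape[1]))) if n=="top" else cv2.resize(o,(600,int(600*o.shape[0]/o.shape[1]))))
cv2.imwrite("pics/ov.png",out[0])
b=cv2.imread("pics/t2raw.png");cv2.imwrite("pics/ovt.png",out[1])
E
```

```text
[array([ 0.4308, -0.0215,  0.064 ]), array([ 0.4467, -0.0623,  0.064 ]), array([ 0.4634, -0.1033,  0.064 ])] 0.08806686949009139 0.379088714973735
[ 0.5547 -0.0194  0.064 ]
```

View pics/ov.png

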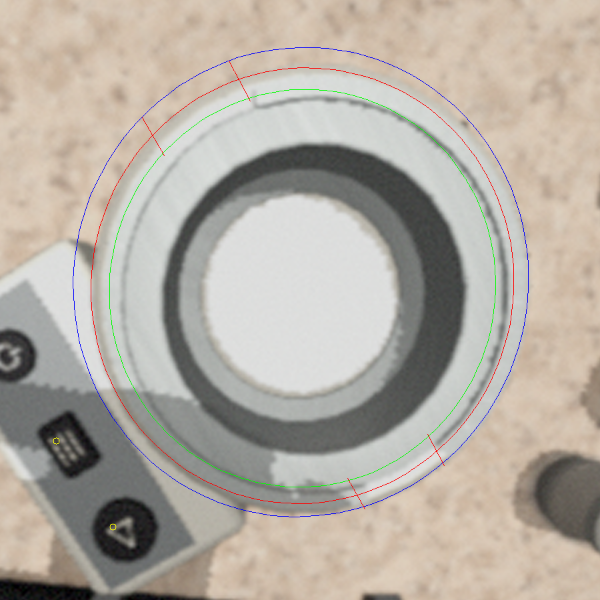

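The overlay shows the model needs to shift about 13 px right and 6 px down (4.6 mm and 2 mm), giving a pot centre near (0.554,-0.020). Next I'll check that in the top view.

```bash
cat > ov.py <<'E'
from h import *
def overlay(n,f,s,C,th,out,kind="pot",h=55,size=600):
    C=np.array(C)
    L=lambda x,y,z: C+[x*np.cos(th)-y*np.sin(th),x*np.sin(th)+y*np.cos(th),z]
    a=cv2.resize(cv2.imread(f),None,fx=8,fy=8,interpolation=cv2.INTER_CUBIC)
    P=lambda *p: tuple(int(round(v)) for v in (proj(n,L(*p),s)+.5)*8)
    if kind=="pot":
        circ=((.0755,.099,(0,0,255)),(.069,.099,(0,255,0)),(.084,.089,(255,0,0)))
        lines=[((w,sg*.066,.099),(w,sg*.08,.099)) for sg in(1,-1) for w in(-.017,.017)]
        pts=[(-.116,y,.064) for y in(.044,0,-.044)]
    else: # lid pair: C at inner lid origin
        circ=((.066,.006,(0,0,255)),)
        lines=[((x,y0,.082),(x,y1,.082)) for x in(-.007,.007) for y0,y1 in((-.03,.03),)]+[((x,g*.066,.006),(x,g*.09,.006)) for x in(-.012,.012) for g in(1,-1)]+[((-.012,g*.09,.006),(.012,g*.09,.006)) for g in (1,-1)]
        pts=[(0,0,.082)]
    for r,z,col in circ: cv2.polylines(a,[np.array([P(r*np.cos(t),r*np.sin(t),z) for t in np.linspace(0,6.2832,120)])],True,col,1)
    for p,q in lines: cv2.line(a,P(*p),P(*q),(0,0,255),1)
    for p in pts: cv2.circle(a,P(*p),6,(0,255,255),1)
    c=P(0,0,.05);h*=8;o=a[max(0,c[1]-h):c[1]+h,max(0,c[0]-h):c[0]+h]
    cv2.imwrite(out,cv2.resize(o,(size,size*o.shape[0]//o.shape[1])))
E
python3 - <<'E'
from ov import *
overlay("top","pics/t2raw.png",None,[.5540,-.0200,0],.38,"pics/a.png")
cv2.imwrite("pics/t0raw.png",eyes.get_image("top"))
overlay("top","pics/t0raw.png",None,[.4117,.2827,.014],-.16,"pics/b.png","lid")
cv2.imwrite("pics/ab.png",np.hstack([cv2.resize(cv2.imread(f"pics/{x}.png"),(400,400)) for x in"ab"]))
E
```

```text
(no output)
```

View pics/ab.png

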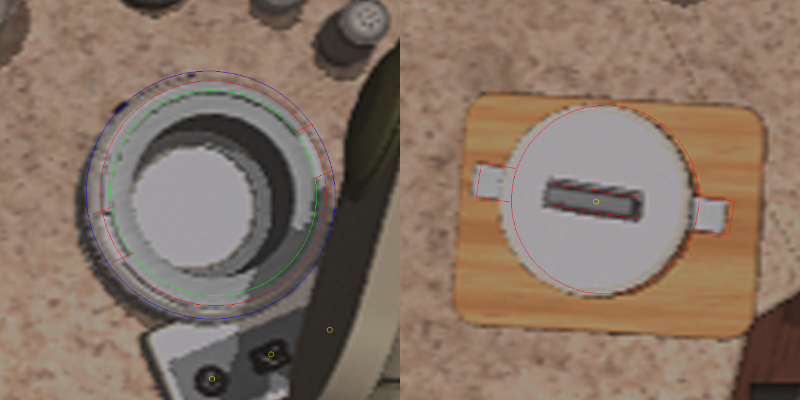

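Request:
jog_arm:
  travel:
    - [4,-2.3,0]
    - [8,-4.6,0]
    - [12,-6.9,0]
    - [16,-9.2,0]
    - [20,-11.5,0]
    - [24,-13.8,0]
    - [28,-16.3,1.5]
    - [28.5,-16.3,4]
    - [28.5,-16.3,4]
    - [28.5,-16.3,4]
    - [28.5,-16.3,4]
  yaw: [0,0,0,0,0,0,0,0,0,0,0]
  gripper: [0,0,0,0,0,0,0,0,0,0,0]

```text
time_s: 6.7
ee_pos: [0.4068, 0.2355, 0.2104]
tcp_rot: [0.761, 0.649, 0.001, 0.0]
ft_force: [0.1, 0.4, 0.3]
opening: 0.0854
```

```bash
python3 - <<'E'
from ov import *
s=bot.read_state();print(s["time_s"],s["ee_pos"],s["tcp_rot"],s["joints"])
cv2.imwrite("pics/w3raw.png",eyes.get_image("wrist"))
overlay("wrist","pics/w3raw.png",s,[.4125,.2848,.014],-.158,"pics/w3.png","lid",h=130)
print(tool([.4125,.2848,.067],s))
E
```

```text
6.7 [0.4068 0.2355 0.2104] [0.7609 0.6489 0.0007 0.0004] [ 0.2749  0.2095  1.6893 -0.0001  1.2412  0.4336]
[ 4.9455 -0.2346 14.3377]
```

View pics/w3.png

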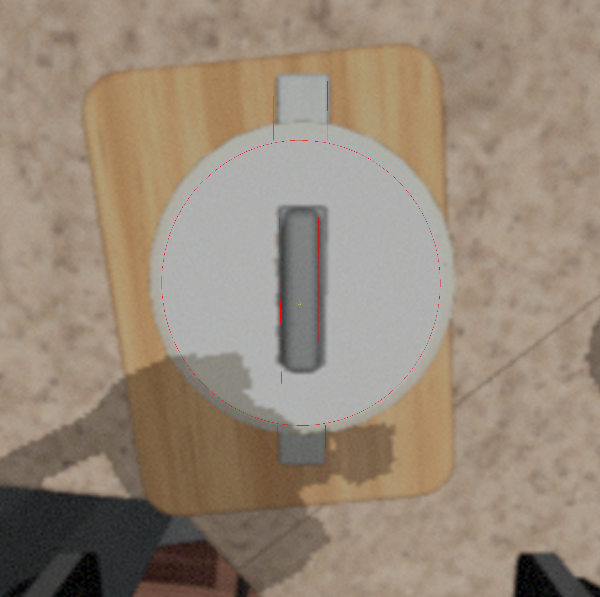

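```bash
python3 - <<'E'
from ov import *
s=bot.read_state()
c=(proj("wrist",[.4125,.2848,.064],s)+.5)*8; x0,y0=max(0,int(round(c[0]))-1040),max(0,int(round(c[1]))-1040)
w=min(4096,int(round(c[0]))+1040)-x0
for nm,u,v,z in(("bartop",302,290,.096),("bar hi end",302,208,.096),("bar lo",302,372,.096),("earhi",302,74,.02),("earlo",302,464,.02)):
    U=(u*w/600+x0)/8-.5;V=(v*w/600+y0)/8-.5
    p=ray("wrist",U,V,z,s);print(nm,p,tool(p,s))
E
```

```text
bartop [0.4142 0.2893 0.096 ] [ 5.4174 -0.1274 11.4358]
bar hi end [0.4188 0.3174 0.096 ] [ 8.2649 -0.1197 11.4377]
bar lo [0.4094 0.2594 0.096 ] [ 2.3835 -0.1356 11.4338]
earhi [0.4279 0.3764 0.02  ] [14.2235 -0.1655 19.0416]
earlo [0.3992 0.1997 0.02  ] [-3.6745 -0.214  19.0297]
```

Request:
jog_arm:
  travel:
    - [3,-0.1,3]
    - [5.2,-0.15,7]
    - [5.2,-0.15,11]
    - [5.2,-0.15,13.5]
    - [5.2,-0.15,14.3]
    - [5.2,-0.15,14.3]
    - [5.2,-0.15,14.3]
    - [5.2,-0.15,14.3]
    - [5.2,-0.15,14.3]
    - [5.2,-0.15,14.3]
    - [5.2,-0.15,14.3]
    - [5.2,-0.15,14.3]
  yaw: [0,0,0,0,0,0,0,0,0,0,0,0]
  gripper: [0,0,0,0,0,0,0,0.5,0.7,1,1,1]
  grip_force: 60

```text
time_s: 7.95
ee_pos: [0.4127, 0.288, 0.0665]
tcp_rot: [0.76, 0.649, 0.0, 0.0]
ft_force: [-7.8, -1.5, 17.2]
opening: 0.0132
```

Request:
jog_arm:
  travel:
    - [0,0,0]
    - [0,0,0]
    - [0,0,0]
    - [0,0,0]
    - [0,0,0]
  yaw: [0,0,0,0,0]
  gripper: [1,1,1,1,1]

```text
time_s: 8.45
ee_pos: [0.4127, 0.288, 0.0665]
tcp_rot: [0.76, 0.649, 0.0, 0.0]
ft_force: [-0.3, -0.0, 5.6]
opening: 0.0133
```

Request:
jog_arm:
  travel:
    - [0,0,-0.5]
    - [0,0,-1]
    - [0,0,-2]
    - [0,0,-4]
    - [0,0,-6]
    - [0,0,-9]
    - [0,0,-12]
    - [0,0,-14]
    - [0,0,-15]
    - [0,0,-15]
    - [0,0,-15]
  yaw: [0,0,0,0,0,0,0,0,0,0,0]
  gripper: [1,1,1,1,1,1,1,1,1,1,1]

```text
time_s: 9.55
ee_pos: [0.4121, 0.2877, 0.2152]
tcp_rot: [0.76, 0.649, -0.001, -0.0]
ft_force: [-0.3, 0.3, -3.6]
opening: 0.0128
```

```bash
python3 - <<'E'
from h import *
s=bot.read_state();print(s["ee_pos"],s["tcp_rot"],s["ft_force"],s["joints"])
T=[.554,-.020,.2165];print(tool(T,s))
E
```

```text
[0.4121 0.2877 0.2152] [ 0.7604  0.6495 -0.0008 -0.0003] [-0.2896  0.2501 -3.6051] [ 0.376   0.278   1.5876 -0.      1.2778  0.533 ]
[-28.1748  18.8249  -0.1281]
```

Request:
jog_arm:
  travel:
    - [-1.5,1,0]
    - [-4.5,3,0]
    - [-8.2,5.5,0]
    - [-12,8,0]
    - [-15.8,10.5,0]
    - [-19.5,13,0]
    - [-23,15.4,0]
    - [-26,17.4,0]
    - [-27.6,18.4,0]
    - [-28.2,18.8,0]
    - [-28.2,18.8,0]
    - [-28.2,18.8,0]
  yaw: [-0.03,-0.09,-0.16,-0.23,-0.3,-0.37,-0.43,-0.49,-0.52,-0.53,-0.53,-0.53]
  gripper: [1,1,1,1,1,1,1,1,1,1,1,1]

```text
time_s: 10.75
ee_pos: [0.5537, -0.019, 0.2157]
tcp_rot: [0.564, 0.826, -0.0, -0.001]
ft_force: [-0.0, -0.1, -3.6]
opening: 0.0128
```

Request:
jog_arm:
  travel:
    - [0,0,2]
    - [0,0,3]
    - [0,0,3.5]
    - [0,0,3.5]
    - [0,0,3.5]
  yaw: [0,0,0,0,0]
  gripper: [1,1,1,1,1]

```text
time_s: 11.25
ee_pos: [0.5544, -0.0198, 0.1818]
tcp_rot: [0.564, 0.826, 0.0, 0.0]
ft_force: [-0.5, -0.2, -3.9]
opening: 0.0132
```

```bash
python3 - <<'E'
from ov import *
s=bot.read_state();p=s["ee_pos"];M=R.from_quat(s["tcp_rot"]).as_matrix();th=np.arctan2(M[1,1],M[0,1]);print(p,th,s["ft_force"])
for n in("top","side"):
    cv2.imwrite(f"pics/{n}4raw.png",eyes.get_image(n))
    overlay(n,f"pics/{n}4raw.png",None,[.554,-.020,0],.38,f"pics/p_{n}.png",h=70)
    a=cv2.imread(f"pics/{n}4raw.png")
overlay("top","pics/top4raw.png",None,[p[0],p[1],p[2]-.0575],th,"pics/l_top.png","lid",h=60)
cv2.imwrite("pics/abc.png",np.hstack([cv2.resize(cv2.imread(f"pics/{x}.png"),(400,400)) for x in("l_top","p_side")]))
E
```

```text
[ 0.5544 -0.0198  0.1818] 0.37322459254669477 [-0.4916 -0.2102 -3.8535]
```

View pics/abc.png

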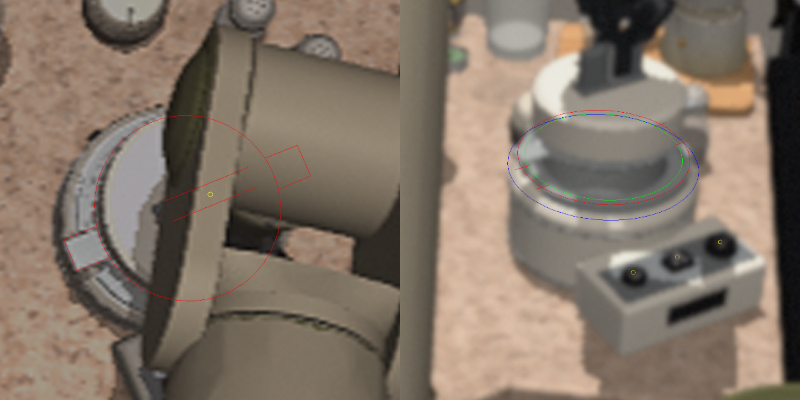

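The left panel shows the ear at (83,250) matching the model. In the right panel the keys and rim line up with the pot overlay. Lowering now.

Request:
jog_arm:
  travel:
    - [0,0,1]
    - [0,0,1.8]
    - [0,0,2.2]
    - [0,0,2.5]
    - [0,0,2.7]
    - [0,0,2.9]
    - [0,0,3.0]
    - [0,0,3.0]
    - [0,0,3.0]
  yaw: [0,0,0,0,0,0,0,0,0]
  gripper: [1,1,1,1,1,1,1,1,1]

```text
time_s: 12.25
ee_pos: [0.5544, -0.02, 0.1515]
tcp_rot: [0.564, 0.826, 0.0, 0.0]
ft_force: [-0.5, -0.5, -2.3]
opening: 0.0133
```

Request:
jog_arm:
  travel:
    - [0,0,0.2]
    - [0,0,0.35]
    - [0,0,0.45]
    - [0,0,0.45]
    - [0,0,0.45]
  yaw: [0,0,0,0,0]
  gripper: [1,1,1,1,1]

```text
time_s: 12.75
ee_pos: [0.5542, -0.02, 0.1475]
tcp_rot: [0.564, 0.826, 0.0, 0.0]
ft_force: [-3.5, 0.6, 4.7]
opening: 0.0133
```

Request:
jog_arm:
  travel:
    - [0,0,0.1]
    - [0,0,0.1]
    - [0,0,0.1]
  yaw: [0,0,0]
  gripper: [1,1,1]

```text
time_s: 13.05
ee_pos: [0.5542, -0.02, 0.1475]
tcp_rot: [0.564, 0.826, 0.0, 0.001]
ft_force: [-6.4, 0.8, 12.9]
opening: 0.013
```

```bash
python3 - <<'E'
from h import *
s=bot.read_state();print(s["ee_pos"],s["ft_force"],s["moment"])
out=[]
for n in("side","top"):
    a=eyes.get_image(n);c=proj(n,[.554,-.02,.1]).astype(int);h=50
    out.append(cv2.resize(a[c[1]-h:c[1]+h,c[0]-h:c[0]+h],(400,400),interpolation=cv2.INTER_CUBIC))
cv2.imwrite("pics/s5.png",np.hstack(out))
E
```

```text
[ 0.5542 -0.02    0.1475] [-6.3773  0.7767 12.8535] [ 0.1449  1.1599 -0.0508]
```

View pics/s5.png

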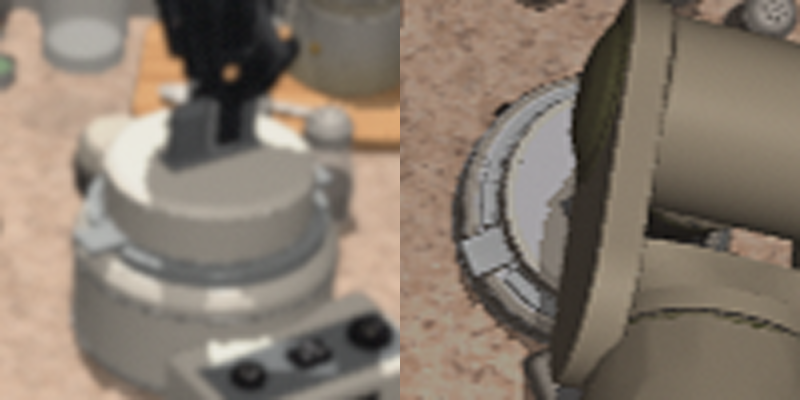

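The ear sits centred in the notch in both views. The extra 8 N of push didn't lower it, so the pair is fully down. Turning now.

Request:
jog_arm:
  travel:
    - [0,-0.05,-0.05]
    - [0,-0.05,-0.05]
    - [0,-0.05,-0.05]
    - [0,-0.05,-0.05]
    - [0,-0.05,-0.05]
    - [0,-0.05,-0.05]
    - [0,-0.05,-0.05]
    - [0,-0.05,-0.05]
    - [0,-0.05,-0.05]
    - [0,-0.05,-0.05]
    - [0,-0.05,-0.05]
    - [0,-0.05,-0.05]
  yaw: [-0.05,-0.13,-0.21,-0.3,-0.39,-0.48,-0.57,-0.66,-0.74,-0.8,-0.8,-0.8]
  gripper: [1,1,1,1,1,1,1,1,1,1,1,1]

```text
time_s: 14.35
ee_pos: [0.5545, -0.0203, 0.1475]
tcp_rot: [0.197, 0.98, -0.0, 0.002]
ft_force: [1.3, 0.3, 7.1]
opening: 0.0129
```

```bash
python3 - <<'E'
from h import *
s=bot.read_state();M=R.from_quat(s["tcp_rot"]).as_matrix();print(s["ee_pos"],np.arctan2(M[1,1],M[0,1]),s["ft_force"],s["moment"],s["opening"])
a=eyes.get_image("side");c=proj("side",[.554,-.02,.1]).astype(int);h=50
cv2.imwrite("pics/s6.png",cv2.resize(a[c[1]-h:c[1]+h,c[0]-h:c[0]+h],(500,500),interpolation=cv2.INTER_CUBIC))
E
```

```text
[ 0.5545 -0.0203  0.1475] 1.1733355110783419 [1.3061 0.258  7.0878] [0.1086 0.1263 0.1624] 0.01287149017098403
```

View pics/s6.png

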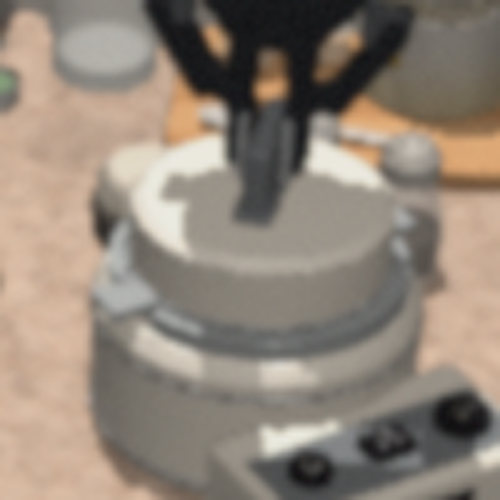

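The bar has turned about 45 degrees while the ear stays in its notch. Lifting gently.

Request:
jog_arm:
  travel:
    - [0,0,-0.3]
    - [0,0,-0.7]
    - [0,0,-1.2]
    - [0,0,-1.8]
    - [0,0,-2.5]
    - [0,0,-3.5]
    - [0,0,-5]
    - [0,0,-6.5]
    - [0,0,-7.5]
    - [0,0,-8]
    - [0,0,-8]
    - [0,0,-8]
  yaw: [0,0,0,0,0,0,0,0,0,0,0,0]
  gripper: [1,1,1,1,1,1,1,1,1,1,1,1]

```text
time_s: 15.6
ee_pos: [0.5535, -0.0201, 0.2257]
tcp_rot: [0.198, 0.98, 0.0, -0.001]
ft_force: [-0.3, 0.5, -2.6]
opening: 0.0134
```

Request:
jog_arm:
  travel:
    - [0,0,0]
    - [0,0,0]
    - [0,0,0]
    - [0,0,0]
    - [0,0,0]
  yaw: [0,0,0,0,0]
  gripper: [1,1,1,1,1]

```text
time_s: 16.1
ee_pos: [0.5537, -0.0202, 0.2262]
tcp_rot: [0.198, 0.98, 0.0, -0.0]
ft_force: [0.6, 0.8, -1.5]
opening: 0.0131
```

```bash
python3 - <<'E'
from h import *
s=bot.read_state();print(s["ee_pos"],s["ft_force"],s["moment"],s["opening"])
a=eyes.get_image("side");c=proj("side",[.554,-.02,.13]).astype(int);h=60
cv2.imwrite("pics/s7.png",cv2.resize(a[c[1]-h:c[1]+h,c[0]-h:c[0]+h],(500,500),interpolation=cv2.INTER_CUBIC))
E
```

```text
[ 0.5537 -0.0202  0.2262] [ 0.6417  0.8006 -1.5179] [-0.0051  0.0264 -0.0337] 0.013147761063909209
```

View pics/s7.png

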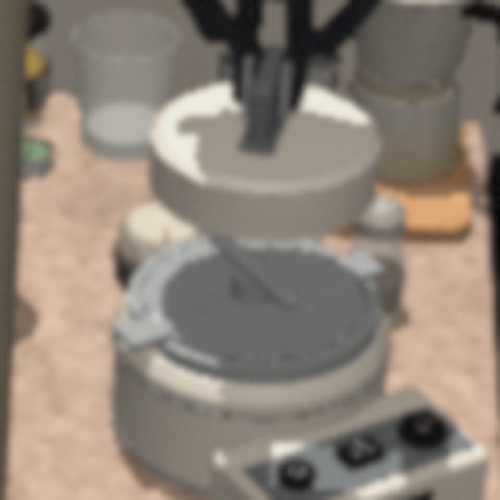

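The inner lid lies in the rim with both ears in their notches, and the cover hangs level about 8 cm above where it sat.

```bash
python3 -c "
from cell import bot
print(bot.job_done())"
```

```text
the job is handed in; nothing more can be done
None
```

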